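# Load a chip carrier in the contact station and hold its lever level

## Task

Slide the flat chip carrier, chip end first, into the slot of the contact station until it is fully home against the end stop, and let go of it while the lever is still up. Then press the station's spring-loaded hand lever down with the gripper until the lever is level, which is halfway to its stop and puts the contact pins at their working stroke on the chip, and finish while still holding it there: do not let it up, and do not push it on down to the stop. Leave the slide box, the timer and the bottle where they are.

Things in the scene. Friction and masses are not known exactly. Their poses are not given: they have to be found in the camera images.
- station: Aluminium contact station, fixed on the table: base plate 12 mm thick (x -85..60, y -73..77 mm) with a low slot, a head on posts above it (x -20..50, y -38..38, up to 98 mm high) and a hand lever across the top, its handle out to -y. Origin on the table under the slot's centre line; x runs along the slot, inward, y left, z up. Base plate in front of the mouth is a loading apron.
- slot_mouth (a point): Middle of the slot's mouth, on its floor (station x -15, z 12 mm). Slot 54 mm wide, 9 mm high, floor level with the base plate's top, covered from here to the end stop; cover up to 27 mm, lip over the mouth 28 mm above the table. In front of it two guides 7 mm high, open on top, flare out to about 70 mm apart at station x -40.
- slot_end (a point): Middle of the end stop's face, on the slot's floor (station x +45, z 12 mm), 60 mm inward of the mouth.
- carrier: Loose chip carrier: flat grey slab 125 (x) x 50 (y) x 6 mm, about 0.1 kg, upright finger grip near its rear end, square glass chip with metal pads flush near its front. Origin: centre of the underside; x points to the front (chip) end. Lies flat on the table left or right of the station. Fully home, its origin is at station x -17.5, y 0, z 12 mm with its axes parallel to the station's.
- carrier_front (a point): Middle of the carrier's front edge, at its underside (carrier x +62.5 mm); meets slot_end when fully home.
- carrier_grip (a point): Middle of the top of the carrier's finger grip (carrier x -52, z 29.5 mm). The grip is a block 16 (x) x 30 (y) mm that rises 23.5 mm above the slab.
- lever_angle (a joint): Angle of the hand lever, rad: 0 = up at rest (it rises 0.14 rad toward the handle), 0.14 = level (half travel, the pins' working stroke), 0.28 = down on its stop. Axis along station x at station y +62, z 85 mm; growing = handle going down. Spring return: at the handle about 4 N to start, 9 N at level (a carrier being in), 14 N at the stop.
- handle_top (a point): Middle of the top face of the lever's handle, 168 mm from the lever's axis, moving with it: station x +15, y about -105 mm; 115 mm above the table at rest, 92 mm when level, 68 mm on the stop.
- press_lever: The hand lever: steel bar 12 mm wide with a black handle paddle at its free end, 28 (station x) x 64 (y) x 14 mm. Origin on its axis; its y runs along the bar away from the handle, whose middle is at y -168 mm. The handle can be pushed down from above with shut fingers or gripped across its 28 mm. The frame that guides the bar stands 11 mm inward of the handle (station y -58), 119 mm high.
- pin_block: Sprung contact pins under the head, two rows of six, 16 mm apart. Origin: middle of the tips, 22 mm above the table at rest, over station x +15, y 0. The lever lowers them; they meet a carrier in the slot at a lever angle of about 0.07 rad, then spring back into the head. Lowered into an empty slot they block it.
- slide_box: Bystander: white closed slide box 94 x 98 x 34 mm, origin at the centre of its underside; on the other side of the station from the carrier. Not to be moved.
- bench_timer: Bystander: white bench timer 58 x 66 x 20 mm, origin at the centre of its underside. Not to be moved.
- sample_bottle: Bystander: small clear bottle with a black cap, 33 mm across, 62 mm high, origin at the centre of its underside. Not to be moved.

How it is judged:
On the way:
1. the carrier is fully home in the slot and let go, with the lever still up (x of carrier_front in the frame of station above 0.042 m and y of carrier_front in the frame of station between -0.003 and 0.003 m and z of carrier_front in the frame of station between 0.009 and 0.016 m and angle between the x axis of carrier and the x axis of station, either way round below 0.06 rad and angle between carrier's own z axis and vertical below 0.05 rad and contact force between carrier and the fingers below 0.2 N and value of joint lever_angle below 0.03 rad), for 0.2 s.
At the end, for the whole second after the job is handed in: Carrier fully home (front edge within 3 mm of the end stop and 3 mm sideways, flat, in line), untouched by the fingers, pins bearing on it; the fingers hold the lever handle still, pressing over 2 N, within 0.05 rad of level (0.09 to 0.19 rad) (x of carrier_front in the frame of station above 0.042 m and y of carrier_front in the frame of station between -0.003 and 0.003 m and z of carrier_front in the frame of station between 0.009 and 0.016 m and angle between the x axis of carrier and the x axis of station, either way round below 0.06 rad and angle between carrier's own z axis and vertical below 0.05 rad and contact force between carrier and the fingers below 0.2 N and linear speed of carrier below 0.01 m/s and value of joint lever_angle between 0.09 and 0.19 rad and velocity of joint lever_angle between -0.05 and 0.05 rad/s and contact force between press_lever and the fingers above 2 N and contact force between pin_block and carrier above 0.5 N); the arm keeps its last pose, push and grip.
It fails at once if the lever is pushed down to its stop (past 0.25 rad) (value of joint lever_angle above 0.25 rad).
It fails at once if the slide box is moved more than 15 mm (distance of slide_box from where it was at the start of the episode above 0.015 m).
It fails at once if the timer is moved more than 15 mm (distance of bench_timer from where it was at the start of the episode above 0.015 m).
It fails at once if the bottle is moved more than 15 mm (distance of sample_bottle from where it was at the start of the episode above 0.015 m).
It also fails if it takes over 58 s, if anything falls off the work surface, if the arm or the gripper's body presses on something with over 40 N, if the wrist force passes 120 N, or if a joint passes its speed limit or range.

## Robot

A 7-joint arm with a two-finger parallel gripper is mounted at the origin on a cart in front of the work surface, level with it; the furniture and walls round the work are solid. World frame = base frame: x ahead of the robot, y to its left, z up, the work surface at z = 0. Lengths are in m, angles in rad, forces in N, time in s.
With the tool pointing down it reaches from about 0.35 to 0.9 m from the base axis. Payload 8.1 kg.
Tool frame: the origin (TCP) lies at the very end of the fingers, on their centre line; the grasp point (between the pads) lies 19 mm behind it; z points along the fingers, y is the line along which they close (so a half turn about z gives the same grasp; the last joint's range is limited). The gripper opens to 92 mm and grips with 3 to 60 N. Pads are 19 mm wide; open, the fingers measure 130 mm over their backs; the gripper's body (75 mm by 190 mm) begins 47 mm behind the grasp point.
Start: joints at [1.216, 0.434, 0.025, 1.573, -0.012, 1.134, -0.075], TCP at [0.156, -0.605, 0.227] pointing down, gripper open.
Joint ranges: [-2.62, 2.62], [-0.44, 2.09], [-1.27, 1.32], [0.08, 2.57], [-1.32, 4.46], [0.12, 2], [-2.74, 2.74]. Speed limits (rad/s): [2.22, 2.22, 3.01, 3.01, 3.14, 3.14, 3.14].

## Interface

Orientations are given as a rotation vector (axis times angle).
In Python, from cell import arm gives the robot as it stands.
- The arm moves only by the shell command python3 -m pendant 'ROWS' [FORCE]. ROWS is a JSON object of lists of equal length, an entry for each row: "slide": the shift along the tool's x, y, z in units of 0.3 m (1.0 is 0.3 m), a list of three; "dr": the turn, a rotation vector about the tool's x, y, z in units of 0.12 rad (1.0 is 0.12 rad), a list of three; "claw": the opening, from 0 (shut) to 1 (fully open). In form: {"slide": [[tx, ty, tz], ...], "dr": [[ax, ay, az], ...], "claw": [claw, ...]}. A call has 1 to 10 rows; each row shifts and turns the commanded pose from where the row before left it, along the tool's axes as they then stand; what a row does not reach is not made up. A row lasts 1/10 s, in which the tool goes at most 50 mm and 8.59 degrees, less where a joint would pass 70% of its speed; a pose out of reach is approached as far as the arm can. A call with a number of a shift or a turn outside -1 to 1 is refused whole. A call with a gripper value outside its range is refused whole. The fingers move at their own pace and stop on an object; FORCE is the grip in N (left out, the last holds). Time passes only in rows, so rows that do not move let the fingers close. It gives the time, the measured TCP pose, the force, the opening and the grip force at its end, in the units of the state.
- arm.observe(): the state, without advancing time (a new reading comes with each control period).
- arm.get_image(name): name is "side" or "top"; returns the picture (400x640x3 uint8, red, green, blue); there is no depth.
- arm.calibration(name): a dict with "K" (3x3 intrinsics, pixels), "dist" ([k1, k2, p1, p2, k3] as OpenCV has them; the pictures are not rectified), "xyz" and "orientation" of the camera in the world. Camera axes: x right, y up, looking along -z (the intrinsics and any distortion apply to the point x, -y, -z); pixel columns grow to the right and rows downward; lengths in m; the calibration is good to about 2 mm. A picture is of the moment at which its call begins. calibration takes no time and is no camera call.
- arm.sign_off(): hands the job in; it is judged then, once.
The state is a dict: "clock": time; "joints": joint angles; "dq": joint speeds; "joint_efforts": joint torques, N m; "position": TCP position; "ee_rot": TCP orientation; "force": force on the tool from outside, world axes, zero at the start; "ft_torque": the same for the moment, N m; "width": opening from 0.0 (shut) to 1.0 (fully open); "gripper_force": force on a finger pad.
Only numpy, scipy, OpenCV 4.12 (cv2) and the standard library are available. Lean on these libraries where they do the work, as an engineer would, in place of code of your own. Each camera call takes 0.05 s, during which the arm holds its last target. There are 200 camera calls.

## Working session

There is one attempt and no reset: what is moved stays moved. The work goes in short steps, Python scripts to look and compute and a shell command to move; the robot and the scene stay as the last step left them, time stands still between calls to the robot, and variables do not carry over. Pictures are saved under pics/ and viewed, at most 10 in all, crops included, and the job is handed in when it is done.

```bash
mkdir -p pics; python3 - <<'E'
from cell import arm
import cv2
for n in("top","side"):
    cv2.imwrite(f"pics/{n}0.png",arm.get_image(n)[:,:,::-1]); c=arm.calibration(n); print(n,c)
print(arm.observe())
E
```

```text
top {'K': array([[480.43093017,   0.        , 318.7413509 ],
       [  0.        , 480.43093017, 199.76352503],
       [  0.        ,   0.        ,   1.        ]]), 'dist': array([0.02332761, 0.        , 0.        , 0.        , 0.        ]), 'xyz': array([ 0.37997393, -0.03320094,  1.24018721]), 'orientation': array([ 0.09474926, -0.12723538, -1.53783043])}
side {'K': array([[419.81703941,   0.        , 318.44601906],
       [  0.        , 419.81703941, 196.75570997],
       [  0.        ,   0.        ,   1.        ]]), 'dist': array([0.01909057, 0.        , 0.        , 0.        , 0.        ]), 'xyz': array([ 0.38156639, -0.94836153,  0.86421209]), 'orientation': array([ 0.86465355, -0.08967386, -0.16185278])}
{'clock': 0.1, 'joints': array([ 1.21642069,  0.43513199,  0.02495715,  1.57401491, -0.01158568,
        1.1340041 , -0.07508766]), 'dq': array([ 7.05733325e-04, -1.76221262e-03, -7.52752005e-04, -2.33393361e-03,
        4.99249437e-04,  1.11469929e-05,  2.88103945e-04]), 'joint_efforts': array([ 3.67366025e-03, -6.69133544e+01,  9.88326408e-01, -3.15149903e+01,
       -6.04683207e-02,  3.73188313e-02,  1.46481493e-04]), 'position': array([ 0.15553909, -0.60485568,  0.22603311]), 'ee_rot': array([-3.11537067e+00, -3.94214939e-01,  4.86548865e-04]), 'force': array([-0.05123844, -0.12795524, -0.0347592 ]), 'ft_torque': array([-0.00293643,  0.00054122, -0.00451167]), 'gripper_force': 0.0, 'width': 1.0000762044596823}
```

View pics/top0.png

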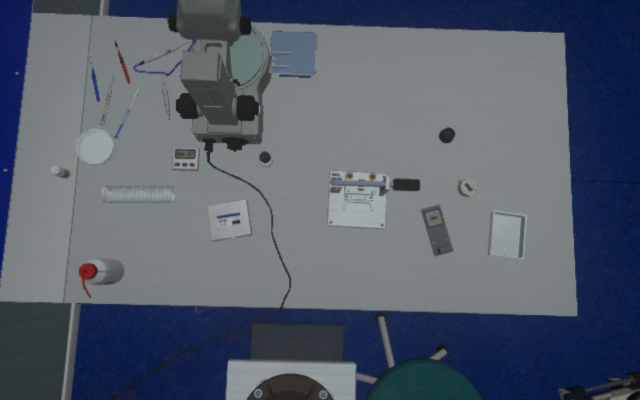

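View pics/side0.png

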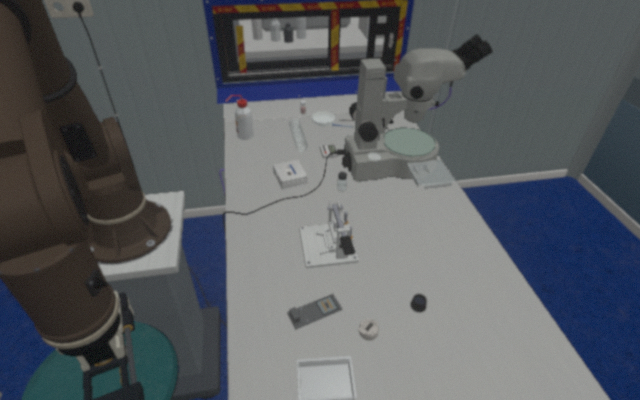

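Top view: the station is at about (358,200), its handle points right to (420,185), and the mouth faces the robot. The carrier is at (437,230) with its chip end up at (432,213). The slide box is at (229,220). Next is a zoom.

```bash
cat > h.py <<'E'
import cv2,numpy as np
from cell import arm
from scipy.spatial.transform import Rotation as R
def ray(n,px):
    c=arm.calibration(n); p=cv2.undistortPoints(np.array(px,float).reshape(-1,1,2),c["K"],c["dist"]).reshape(-1,2)
    d=np.c_[p[:,0],-p[:,1],-np.ones(len(p))]
    return c["xyz"],R.from_rotvec(c["orientation"]).apply(d)
def plane(n,px,z):
    o,d=ray(n,px); return o+d*((np.asarray(z)-o[2])/d[:,2])[:,None]
def proj(n,P):
    c=arm.calibration(n); q=R.from_rotvec(c["orientation"]).inv().apply(np.atleast_2d(P)-c["xyz"])*[1,-1,-1]
    return cv2.projectPoints(q,np.zeros(3),np.zeros(3),c["K"],c["dist"])[0].reshape(-1,2)
def crop(n,box,k,f):
    im=arm.get_image(n)[:,:,::-1]; x,y,w,h=box
    cv2.imwrite(f,cv2.resize(im[y:y+h,x:x+w],None,fx=k,fy=k,interpolation=cv2.INTER_CUBIC)); return im
E
python3 - <<'E'
from h import *
crop("top",(320,160,140,105),5,"pics/t1.png")
crop("side",(280,195,100,140),4,"pics/s1.png")
E
```

```text
(no output)
```

View pics/t1.png

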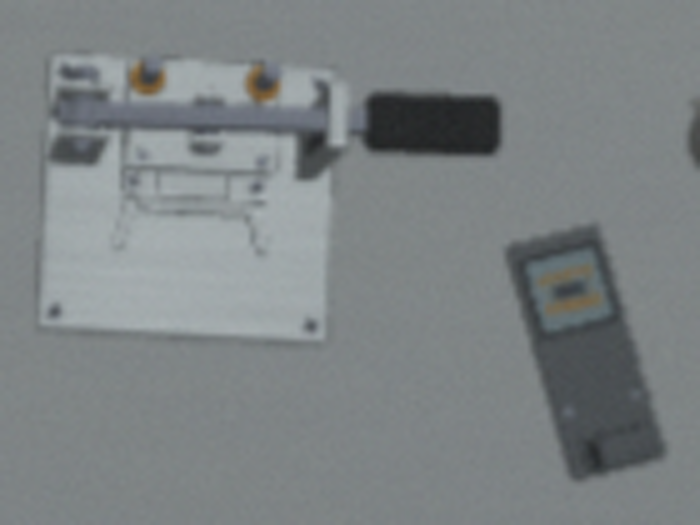

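View pics/s1.png

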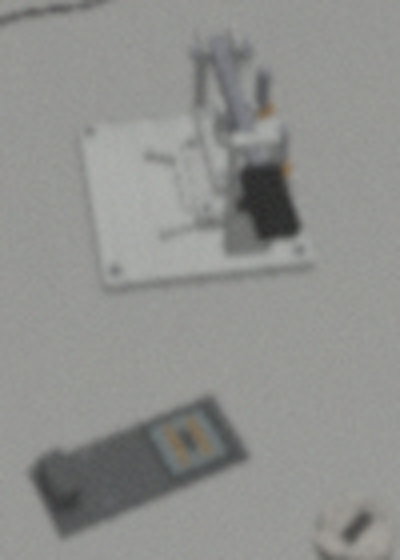

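Top crop: the plate's front corners are at crop (40,326) and (325,340), i.e. about (328,225) and (385,228) in the full image. The handle is at (432,123) and the carrier's corners are at (505,245), (597,225), (665,458) and (577,480). Next I'll get subpixel measurements.

```bash
cat > m.py <<'E'
from h import *
def avg(n,k=4): return np.mean([arm.get_image(n) for _ in range(k)],0).astype(np.float32)
def rect(im,box,k,test,pick=None):
    x,y,w,h=box; c=cv2.resize(im[y:y+h,x:x+w],None,fx=k,fy=k,interpolation=cv2.INTER_CUBIC)
    m=test(c).astype(np.uint8); cs,_=cv2.findContours(m,cv2.RETR_EXTERNAL,cv2.CHAIN_APPROX_NONE)
    c=max(cs,key=cv2.contourArea); r=cv2.minAreaRect(c); f=lambda p:(np.asarray(p)+.5)/k-.5+[x,y]
    return f(cv2.boxPoints(r)),f(r[0]),f(c[:,0])
E
python3 - <<'E'
from m import *
im=avg("top"); g=im.mean(2); print("table",g[250,400],"plate",g[215,350],"carrier",g[235,438],"handle",g[185,408])
t=g[250,400]; 
b,c,_=rect(im,(415,200,45,60),8,lambda q:q.mean(2)<(t+g[235,438])/2)
print("carrier px",b.round(2)); P=plane("top",b,[.006]*4)*1e3; print(P.round(1), np.linalg.norm(P-np.roll(P,1,0),axis=1).round(1))
b,c,_=rect(im,(393,170,35,30),8,lambda q:q.mean(2)<(t+g[185,408])/2)
P=plane("top",b,[.115]*4)*1e3; print("handle",P.round(1),plane("top",[c],[.115])*1e3)
b,c,ct=rect(im,(322,165,75,75),8,lambda q:q.mean(2)>(t+g[215,350])/2)
# edges of plate: points by position, world at z=.012
W=plane("top",ct,np.full(len(ct),.012))
def line(sel):
    p=ct[sel]; w=plane("top",p,np.full(len(p),.012))[:,:2]; v=cv2.fitLine(w.astype(np.float32),cv2.DIST_HUBER,0,1e-4,1e-4).ravel(); return v
L=line((ct[:,0]<333)&(ct[:,1]>185)&(ct[:,1]<220)); Rr=line((ct[:,0]>380)&(ct[:,1]>200)&(ct[:,1]<222)); F=line((ct[:,1]>220)&(ct[:,0]>335)&(ct[:,0]<380))
print(L,Rr,F)
for v in(L,Rr,F): print("yaw",np.degrees(np.arctan2(v[1],v[0])))
def X(a,b):
    s=np.linalg.solve(np.c_[a[:2],-b[:2]],b[2:]-a[2:]); return a[2:]+a[:2]*s[0]
A,B=X(L,F),X(Rr,F); print(A,B,np.linalg.norm(A-B))
E
```

```text
table 130.08333 plate 169.5 carrier 80.5 handle 41.583332
carrier px [[419.86 208.85]
 [439.43 203.14]
 [453.41 251.09]
 [433.84 256.8 ]]
[[ 541.2 -319.7    6. ]
 [ 557.8 -370.8    6. ]
 [ 434.6 -405.9    6. ]
 [ 418.5 -355.4    6. ]] [127.8  53.7 128.1  53. ]
handle [[ 570.  -228.7  115. ]
 [ 599.2 -229.2  115. ]
 [ 599.6 -294.4  115. ]
 [ 570.4 -293.6  115. ]] [[ 584.7657033 -261.4555916  115.       ]]
[ 0.99976605 -0.02163033  0.5440098  -0.08274675] [ 0.9986094  -0.05271784  0.5330776  -0.22770914] [ 0.02305788  0.9997341   0.49105102 -0.16463967]
yaw -1.2394235
yaw -3.0219104
yaw 88.67876
[ 0.49296528 -0.08164238] [ 0.48964927 -0.22541651] 0.14381236
```

```bash
cat > go.py <<'E'
import sys; from h import *
# usage: go.py x y z yawdeg : needed move in tool axes (units), total
x,y,z,yaw=map(float,sys.argv[1:5]); s=arm.observe(); T=R.from_rotvec(s["ee_rot"])
G=R.from_euler("z",yaw,degrees=True)*R.from_euler("x",180,degrees=True)
print("slide",(T.inv().apply(np.array([x,y,z])-s["position"])/.3).round(4),"dr",((T.inv()*G).as_rotvec()/.12).round(3),
 "pos",s["position"].round(4),"F",s["force"].round(1),"w",round(s["width"],3),"gf",round(s["gripper_force"],1),"t",s["clock"])
E
python3 go.py .438 -.3775 .1 16.05
python3 - <<'E'
from h import *
# guide ends & handle check
p=lambda u,v:(320+(u+.5)/5-.5,160+(v+.5)/5-.5)
print(plane("top",[p(117,248),p(265,253)],[.019]*2))
q=lambda u,v:(280+(u+.5)/4-.5,195+(v+.5)/4-.5)
print("side plate FL,FR,RR",plane("side",[q(83,128),q(107,284),q(313,264)],[.012]*3))
print("side carrier FL FR RR RL",plane("side",[q(211,395),q(248,460),q(65,536),q(30,470)],[.006]*4))
E
```

```text
slide [ 1.1006 -0.5008  0.4221] dr [-0.002  0.    -0.237] pos [ 0.1557 -0.6052  0.2266] F [ 0.2 -0.8  0.1] w 1.0 gf 0.0 t 0.4
[[ 0.53238916 -0.11898687  0.019     ]
 [ 0.53218862 -0.19505606  0.019     ]]
side plate FL,FR,RR [[ 0.49600283 -0.08300965  0.012     ]
 [ 0.49027648 -0.23041249  0.012     ]
 [ 0.62830611 -0.23625432  0.012     ]]
side carrier FL FR RR RL [[ 0.54082079 -0.32441936  0.006     ]
 [ 0.55310348 -0.3745658   0.006     ]
 [ 0.43790433 -0.40680204  0.006     ]
 [ 0.42343836 -0.35938784  0.006     ]]
```

```bash
python3 -m pendant '{"slide":[[0.11,-0.05,0.042],[0.11,-0.05,0.042],[0.11,-0.05,0.042],[0.11,-0.05,0.042],[0.11,-0.05,0.042],[0.11,-0.05,0.042],[0.11,-0.05,0.042],[0.11,-0.05,0.042],[0.11,-0.05,0.042],[0.11,-0.05,0.044]],"dr":[[0,0,-0.024],[0,0,-0.024],[0,0,-0.024],[0,0,-0.024],[0,0,-0.024],[0,0,-0.024],[0,0,-0.024],[0,0,-0.024],[0,0,-0.024],[0,0,-0.021]],"claw":[0.7,0.7,0.7,0.7,0.7,0.7,0.7,0.7,0.7,0.7]}'; python3 -m pendant '{"slide":[[0,0,0]],"dr":[[0,0,0]],"claw":[0.7]}' >/dev/null; python3 go.py .438 -.3775 .009 16.05
python3 - <<'E'
from h import *
crop("side",(240,200,160,140),4,"pics/s2.png")
E
```

```text
clock: 1.4
position: [0.4361, -0.3733, 0.0999]
ee_rot: [3.11, 0.438, 0.001]
force: [0.7, 0.6, -0.5]
width: 0.699
gripper_force: 0.0
slide [-0.0124  0.0282  0.2986] dr [-0.028 -0.014  0.067] pos [ 0.4391 -0.3687  0.0986] F [ 0.9 -0.4  0.5] w 0.7 gf 0.0 t 1.5
```

View pics/s2.png

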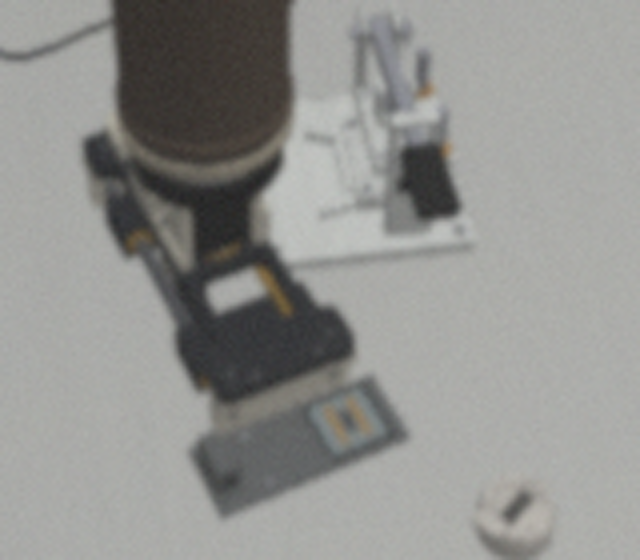

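The gripper hovers above the carrier at crop (270,340), the carrier is unmoved, and its grip is at crop (215,465). I'll let the arm settle, then correct and descend.

```bash
python3 -m pendant '{"slide":[[0,0,0.05],[0,0,0.05],[0,0,0],[0,0,0]],"dr":[[0,0,0],[0,0,0],[0,0,0],[0,0,0]],"claw":[0.7,0.7,0.7,0.7]}'; python3 go.py .438 -.3775 .009 16.05
```

```text
clock: 1.95
position: [0.4343, -0.375, 0.0705]
ee_rot: [3.111, 0.437, -0.001]
force: [0.3, 0.7, 0.0]
width: 0.698
gripper_force: 0.0
slide [0.0095 0.0114 0.2051] dr [ 0.001  0.003 -0.01 ] pos [ 0.4343 -0.375   0.0705] F [0.3 0.7 0. ] w 0.698 gf 0.0 t 1.95
```

```bash
python3 -m pendant '{"slide":[[0.009,0.011,0.04],[0,0,0.05],[0,0,0.05],[0,0,0.04],[0,0,0.02],[0,0,0],[0,0,0],[0,0,0]],"dr":[[0,0,0],[0,0,0],[0,0,0],[0,0,0],[0,0,0],[0,0,0],[0,0,0],[0,0,0]],"claw":[0.7,0.7,0.7,0.7,0.7,0.7,0.7,0.7]}'; python3 go.py .438 -.3775 .009 16.05
python3 - <<'E'
from h import *
a=crop("side",(260,260,80,80),5,"pics/s3.png");b=arm.get_image("top")[:,:,::-1][195:275,405:485]
cv2.imwrite("pics/c3.png",np.hstack([cv2.imread("pics/s3.png"),cv2.resize(b,(400,400),interpolation=cv2.INTER_CUBIC)]))
E
```

```text
clock: 2.75
position: [0.4389, -0.377, 0.0107]
ee_rot: [3.11, 0.439, 0.001]
force: [-0.4, -0.9, 0.5]
width: 0.698
gripper_force: 0.0
slide [-0.0034  0.0009  0.0058] dr [ 0.008 -0.005  0.001] pos [ 0.4389 -0.377   0.0107] F [-0.4 -0.9  0.5] w 0.698 gf 0.0 t 2.75
```

View pics/c3.png

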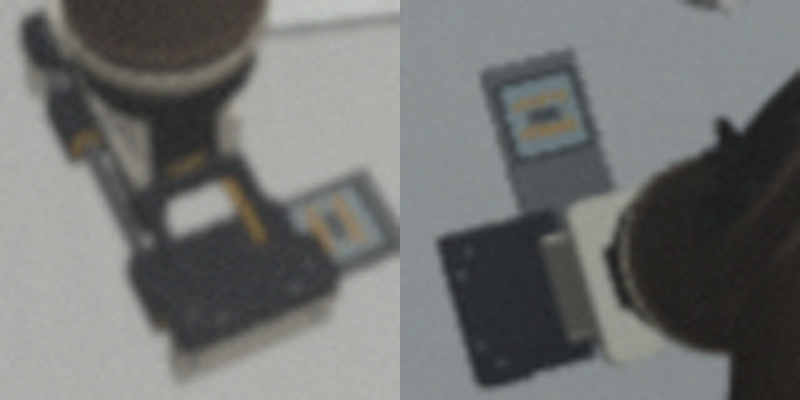

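The fingers straddle the grip zone, aligned with the carrier, and the chip end sticks out in front undisturbed. I'll close at 30 N.

```bash
python3 -m pendant '{"slide":[[0,0,0],[0,0,0],[0,0,0],[0,0,0],[0,0,0],[0,0,0]],"dr":[[0,0,0],[0,0,0],[0,0,0],[0,0,0],[0,0,0],[0,0,0]],"claw":[0.1,0.1,0.1,0.1,0.1,0.1]}' 35; python3 -m pendant '{"slide":[[0,0,0],[0,0,-0.03],[0,0,-0.06],[0,0,-0.06],[0,0,0],[0,0,0]],"dr":[[0,0,0],[0,0,0],[0,0,0],[0,0,0],[0,0,0],[0,0,0]],"claw":[0.1,0.1,0.1,0.1,0.1,0.1]}';  python3 go.py .438 -.3775 .009 16.05
python3 - <<'E'
from m import *
im=avg("top",2); 
# chip end corners relative: find chip front edge region later
a=cv2.resize(avg("side",2)[255:335,270:350],(400,400),interpolation=cv2.INTER_CUBIC);b=cv2.resize(im[195:275,405:485],(400,400),interpolation=cv2.INTER_CUBIC)
cv2.imwrite("pics/c4.png",np.hstack([a,b])[:,:,::-1])
E
```

```text
clock: 3.45
position: [0.4385, -0.3767, 0.0102]
ee_rot: [3.111, 0.439, 0.0]
force: [-1.1, -0.3, 0.1]
width: 0.32
gripper_force: 35.0
clock: 4.05
position: [0.4385, -0.3767, 0.0554]
ee_rot: [3.11, 0.438, 0.001]
force: [-0.1, -0.0, -2.0]
width: 0.322
gripper_force: 35.0
slide [-0.0025  0.0018  0.1547] dr [ 0.006 -0.004 -0.   ] pos [ 0.4385 -0.3767  0.0554] F [-0.1 -0.  -2. ] w 0.322 gf 35.0 t 4.05[ WARN:0@1.794] global loadsave.cpp:1063 imwrite_ Unsupported depth image for selected encoder is fallbacked to CV_8U.
```

View pics/c4.png

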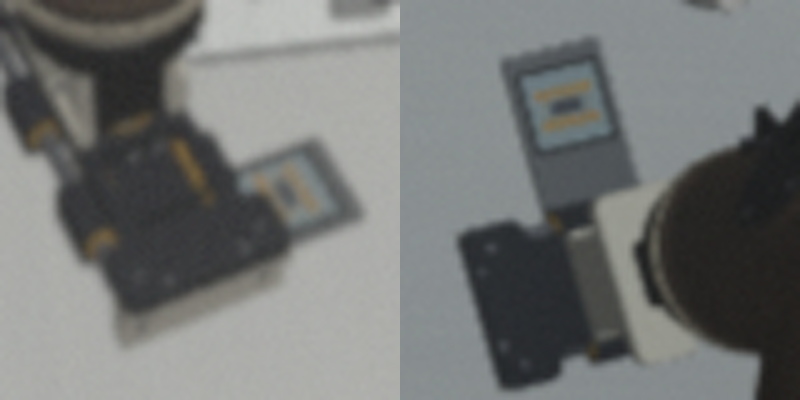

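Held at width 0.32 (29.6 mm). Both views show the carrier lifted with its chip end out in front and in line with the gripper. I'll turn it in line with the station and move to a point before the mouth.

```bash
python3 -m pendant '{"slide":[[-0.02,0,-0.03],[-0.02,0,-0.03],[-0.02,0,-0.03],[0,0,0],[0,0,0],[0,0,0],[0,0,0]],"dr":[[0,0,0.5],[0,0,0.5],[0,0,0.5],[0,0,0.5],[0,0,0.55],[0,0,0],[0,0,0]],"claw":[0.1,0.1,0.1,0.1,0.1,0.1,0.1]}';  python3 go.py .4092 -.1537 .075 -1.5
```

```text
clock: 4.95
position: [0.4207, -0.3803, 0.0817]
ee_rot: [-3.141, 0.037, 0.001]
force: [-0.2, 0.0, -1.0]
width: 0.324
gripper_force: 35.0
slide [-0.0564 -0.7543  0.0225] dr [-0.003  0.006  0.02 ] pos [ 0.4207 -0.3803  0.0817] F [-0.2  0.  -1. ] w 0.324 gf 35.0 t 4.95
```

```bash
python3 -m pendant '{"slide":[[-0.02,-0.08,0],[-0.02,-0.11,0],[-0.016,-0.11,0],[0,-0.11,0],[0,-0.11,0],[0,-0.11,0],[0,-0.08,0.0],[0,-0.04,0.02],[0,0,0],[0,0,0]],"dr":[[0,0,0.02],[0,0,0],[0,0,0],[0,0,0],[0,0,0],[0,0,0],[0,0,0],[0,0,0],[0,0,0],[0,0,0]],"claw":[0.1,0.1,0.1,0.1,0.1,0.1,0.1,0.1,0.1,0.1]}';  python3 go.py .4092 -.1537 .0235 -1.5
python3 - <<'E'
from h import *
crop("top",(320,160,120,90),6,"pics/t5.png")
E
```

```text
clock: 5.95
position: [0.4103, -0.1562, 0.0759]
ee_rot: [3.141, -0.044, -0.001]
force: [-0.7, 0.1, -0.8]
width: 0.325
gripper_force: 35.0
slide [-0.0039 -0.0083  0.1745] dr [ 0.004  0.004 -0.017] pos [ 0.4103 -0.1562  0.0759] F [-0.7  0.1 -0.8] w 0.325 gf 35.0 t 5.95
```

View pics/t5.png

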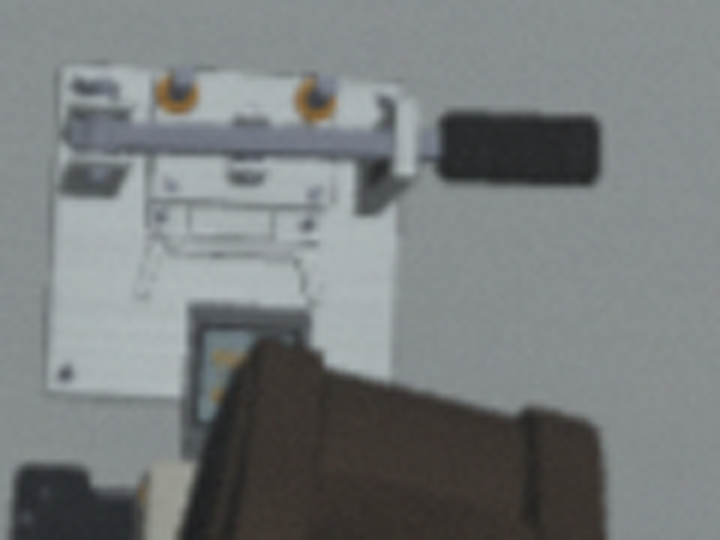

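The carrier is over the apron. Its front corners are at crop (190,305) and (311,308), and the guides' outer ends are near (140,298) and (318,302). I'll turn these into positions and lower.

```bash
python3 - <<'E'
from h import *
p=lambda u,v:(320+(u+.5)/6-.5,160+(v+.5)/6-.5)
print("front",plane("top",[p(190,305),p(311,308)],[.072]*2))
print("guide",plane("top",[p(138,298),p(318,302)],[.019]*2), plane("top",[p(163,248),p(297,255)],[.019]*2))
E
python3 -m pendant '{"slide":[[-0.004,-0.008,0.04],[0,0,0.04],[0,0,0.04],[0,0,0.02],[0,0,0.015],[0,0,0],[0,0,0],[0,0,0]],"dr":[[0,0,-0.017],[0,0,0],[0,0,0],[0,0,0],[0,0,0],[0,0,0],[0,0,0],[0,0,0]],"claw":[0.1,0.1,0.1,0.1,0.1,0.1,0.1,0.1]}';  python3 go.py .4092 -.1537 .0235 -1.5
python3 - <<'E'
from h import *
a=arm.get_image("side")[:,:,::-1][220:280,285:365];b=arm.get_image("top")[:,:,::-1][185:245,320:400]
cv2.imwrite("pics/c6.png",np.vstack([cv2.resize(q,(400,300),interpolation=cv2.INTER_CUBIC) for q in(a,b)]))
E
```

```text
front [[ 0.5234038  -0.13557739  0.072     ]
 [ 0.52372002 -0.18514441  0.072     ]]
guide [[ 0.53222657 -0.11792051  0.019     ]
 [ 0.53291954 -0.19500405  0.019     ]] [[ 0.55413576 -0.12817726  0.019     ]
 [ 0.55292841 -0.18573115  0.019     ]]
clock: 6.8
position: [0.4096, -0.1529, 0.03]
ee_rot: [3.141, -0.041, 0.001]
force: [-0.3, 0.1, -0.4]
width: 0.324
gripper_force: 35.0
slide [-0.0013  0.0026  0.0217] dr [ 0.002 -0.006 -0.001] pos [ 0.4096 -0.1529  0.03  ] F [-0.3  0.1 -0.4] w 0.324 gf 35.0 t 6.8
```

View pics/c6.png

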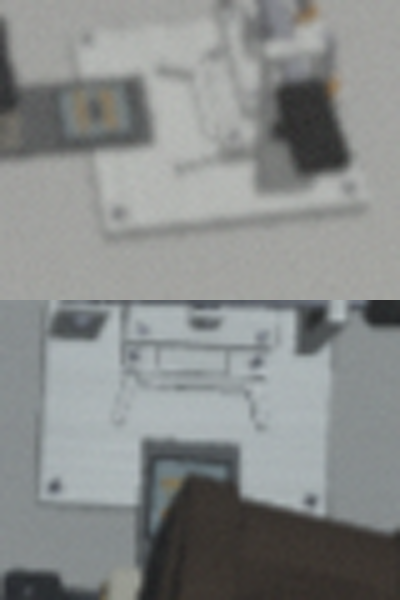

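Side and top views: the carrier's front edge lies just short of the guides and is centred between them (front mid 191 px, guide mid 190.5 px in the lower panel), so it's in line. I'll lower and start inserting.

```bash
python3 -m pendant '{"slide":[[0,0,0.012],[0,0.001,0.009],[0,0,0],[0.03,0,0],[0.04,0,0],[0.04,0,0],[0.04,0,0],[0,0,0],[0,0,0]],"dr":[[0,0,0],[0,0,0],[0,0,0],[0,0,0],[0,0,0],[0,0,0],[0,0,0],[0,0,0],[0,0,0]],"claw":[0.1,0.1,0.1,0.1,0.1,0.1,0.1,0.1,0.1]}';  python3 go.py .5030 -.1559 .0235 -1.5
```

```text
clock: 7.8
position: [0.4544, -0.1542, 0.0232]
ee_rot: [3.141, -0.041, -0.001]
force: [-0.1, 0.1, -0.0]
width: 0.324
gripper_force: 35.0
slide [ 0.1623  0.0016 -0.0012] dr [0.    0.003 0.002] pos [ 0.4544 -0.1542  0.0232] F [-0.1  0.1 -0. ] w 0.324 gf 35.0 t 7.8
```

```bash
python3 -m pendant '{"slide":[[0.03,0,0],[0.04,0,0],[0.03,0,0],[0.02,0,0],[0,0,0],[0,0,0]],"dr":[[0,0,0],[0,0,0],[0,0,0],[0,0,0],[0,0,0],[0,0,0]],"claw":[0.1,0.1,0.1,0.1,0.1,0.1]}';  python3 go.py .5030 -.1559 .0235 -1.5
```

```text
clock: 8.4
position: [0.49, -0.1551, 0.0232]
ee_rot: [-3.141, 0.041, 0.001]
force: [0.9, 0.4, -0.4]
width: 0.325
gripper_force: 35.0
slide [ 0.0434  0.0014 -0.0011] dr [-0.     0.004 -0.   ] pos [ 0.49   -0.1551  0.0232] F [ 0.9  0.4 -0.4] w 0.325 gf 35.0 t 8.4
```

```bash
python3 -m pendant '{"slide":[[0.01,0,0],[0.01,0,0],[0.01,0,0],[0,0,0]],"dr":[[0,0,0],[0,0,0],[0,0,0],[0,0,0]],"claw":[0.1,0.1,0.1,0.1]}';  python3 go.py .5030 -.1559 .0235 -1.5
```

```text
clock: 8.8
position: [0.4998, -0.1554, 0.0234]
ee_rot: [3.141, -0.041, 0.001]
force: [-0.0, 0.4, -0.9]
width: 0.322
gripper_force: 35.0
slide [ 0.0106  0.0012 -0.0003] dr [ 0.001 -0.005  0.001] pos [ 0.4998 -0.1554  0.0234] F [-0.   0.4 -0.9] w 0.322 gf 35.0 t 8.8
```

```bash
python3 -m pendant '{"slide":[[0.007,0,0],[0.007,0,0],[0.007,0,0],[0,0,0]],"dr":[[0,0,0],[0,0,0],[0,0,0],[0,0,0]],"claw":[0.1,0.1,0.1,0.1]}';  python3 go.py .5030 -.1559 .0235 -1.5
```

```text
clock: 9.2
position: [0.5043, -0.1556, 0.023]
ee_rot: [-3.141, 0.041, 0.004]
force: [-4.5, -0.4, 0.2]
width: 0.324
gripper_force: 35.0
slide [-0.0045  0.001  -0.0017] dr [-0.001  0.02  -0.002] pos [ 0.5043 -0.1556  0.023 ] F [-4.5 -0.4  0.2] w 0.324 gf 35.0 t 9.2
```

```bash
python3 -m pendant '{"slide":[[0.007,0,0],[0.005,0,0],[0,0,0]],"dr":[[0,0,0],[0,0,0],[0,0,0]],"claw":[0.1,0.1,0.1]}';  python3 go.py .5030 -.1559 .0235 -1.5
```

```text
clock: 9.5
position: [0.5044, -0.1559, 0.0223]
ee_rot: [-3.141, 0.043, 0.013]
force: [-13.2, -1.2, 4.2]
width: 0.322
gripper_force: 35.0
slide [-0.0046  0.     -0.0041] dr [-0.003  0.071 -0.009] pos [ 0.5044 -0.1559  0.0223] F [-13.2  -1.2   4.2] w 0.322 gf 35.0 t 9.5
```

A firm stop at the predicted place (TCP x 0.504, 13 N). I'll let go.

```bash
python3 -m pendant '{"slide":[[-0.003,0,0],[0,0,0],[0,0,0],[0,0,0],[0,0,0],[0,0,0],[0,0,0]],"dr":[[0,0,0],[0,0,0],[0,0,0],[0,0,0],[0,0,0],[0,0,0],[0,0,0]],"claw":[0.35,0.45,0.55,0.6,0.6,0.6,0.6]}'; python3 -m pendant '{"slide":[[0,0,-0.03],[0,0,-0.08],[0,0,-0.12],[0,0,-0.14],[0,0,-0.14],[0,0,-0.1],[0,0,0],[0,0,0]],"dr":[[0,0,0],[0,0,0],[0,0,0],[0,0,0],[0,0,0],[0,0,0],[0,0,0],[0,0,0]],"claw":[0.6,0.6,0.6,0.6,0.6,0.6,0.6,0.6]}'; python3 go.py .588 -.2618 .17 -1.5
```

```text
clock: 10.2
position: [0.5084, -0.1556, 0.0234]
ee_rot: [3.141, -0.041, 0.0]
force: [0.1, -0.6, -0.5]
width: 0.599
gripper_force: 0.0
clock: 11.0
position: [0.5085, -0.1557, 0.2073]
ee_rot: [3.141, -0.041, 0.003]
force: [-0.7, -0.5, -0.2]
width: 0.601
gripper_force: 0.0
slide [0.2741 0.3465 0.125 ] dr [ 0.003 -0.016 -0.001] pos [ 0.5085 -0.1557  0.2073] F [-0.7 -0.5 -0.2] w 0.601 gf 0.0 t 11.0
```

```bash
python3 -m pendant '{"slide":[[0.05,0.06,0.01],[0.07,0.09,0.02],[0.07,0.09,0.02],[0.05,0.08,0.02],[0.024,0.032,0.01],[0,0,0],[0,0,0],[0,0,0]],"dr":[[0,0,0],[0,0,0],[0,0,0],[0,0,0],[0,0,0],[0,0,0],[0,0,0],[0,0,0]],"claw":[0.3,0,0,0,0,0,0,0]}' 20; python3 go.py .585 -.263 .119 -1.5
python3 - <<'E'
from h import *
a=arm.get_image("side")[:,:,::-1][200:290,275:395];b=arm.get_image("top")[:,:,::-1][160:250,320:440]
cv2.imwrite("pics/c7.png",np.vstack([cv2.resize(q,(400,300),interpolation=cv2.INTER_CUBIC) for q in(a,b)]))
E
```

```text
clock: 11.8
position: [0.5843, -0.2616, 0.1825]
ee_rot: [-3.14, 0.039, 0.0]
force: [0.5, -0.2, -0.1]
width: 0.009
gripper_force: 0.0
slide [0.0024 0.0048 0.2116] dr [-0.007  0.002  0.013] pos [ 0.5843 -0.2616  0.1825] F [ 0.5 -0.2 -0.1] w 0.009 gf 0.0 t 11.8
```

View pics/c7.png

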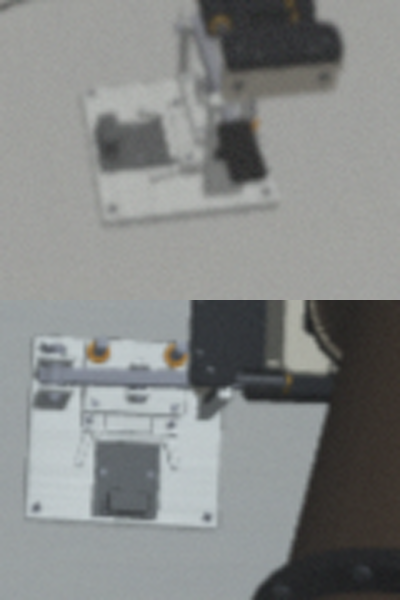

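The carrier sits in the slot with its rear edge about 2 px (5 mm) inside the plate's front edge, as expected when home. The lever is up and the shut fingers are above the handle. I'll descend.

```bash
python3 -m pendant '{"slide":[[0.002,0.005,0.05],[0,0,0.07],[0,0,0.04],[0,0,0.02],[0,0,0.015],[0,0,0.015],[0,0,0],[0,0,0]],"dr":[[0,0,0],[0,0,0],[0,0,0],[0,0,0],[0,0,0],[0,0,0],[0,0,0],[0,0,0]],"claw":[0,0,0,0,0,0,0,0]}'; python3 go.py .585 -.263 .092 -1.5
```

```text
clock: 12.7
position: [0.5855, -0.2649, 0.1197]
ee_rot: [3.141, -0.041, 0.001]
force: [-0.4, 0.1, 0.2]
width: 0.004
gripper_force: 0.0
slide [-0.0018 -0.0064  0.0924] dr [ 0.002 -0.005 -0.   ] pos [ 0.5855 -0.2649  0.1197] F [-0.4  0.1  0.2] w 0.004 gf 0.0 t 12.7
```

```bash
python3 -m pendant '{"slide":[[0,0,0.01],[0,0,0.01],[0,0,0.01],[0,0,0.01],[0,0,0],[0,0,0]],"dr":[[0,0,0],[0,0,0],[0,0,0],[0,0,0],[0,0,0],[0,0,0]],"claw":[0,0,0,0,0,0]}'; python3 go.py .585 -.263 .092 -1.5
```

```text
clock: 13.3
position: [0.5857, -0.2661, 0.1079]
ee_rot: [3.14, -0.042, 0.002]
force: [0.2, -3.5, 5.7]
width: 0.004
gripper_force: 2.6
slide [-0.0027 -0.0105  0.0531] dr [ 0.014 -0.013 -0.007] pos [ 0.5857 -0.2661  0.1079] F [ 0.2 -3.5  5.7] w 0.004 gf 2.6 t 13.3
```

```bash
python3 -m pendant '{"slide":[[0,-0.002,0.011],[0,-0.002,0.011],[0,-0.001,0.011],[0,0,0.01],[0,0,0.008],[0,0,0],[0,0,0],[0,0,0]],"dr":[[0,0,0],[0,0,0],[0,0,0],[0,0,0],[0,0,0],[0,0,0],[0,0,0],[0,0,0]],"claw":[0,0,0,0,0,0,0,0]}'; python3 go.py .585 -.263 .092 -1.5
```

```text
clock: 14.1
position: [0.5858, -0.2658, 0.0933]
ee_rot: [3.138, -0.044, 0.004]
force: [-0.7, -4.8, 9.2]
width: 0.009
gripper_force: 4.4
slide [-0.003  -0.0094  0.0042] dr [ 0.026 -0.019 -0.014] pos [ 0.5858 -0.2658  0.0933] F [-0.7 -4.8  9.2] w 0.009 gf 4.4 t 14.1
```

```bash
python3 -m pendant '{"slide":[[0,0,0.002],[0,0,0],[0,0,0],[0,0,0],[0,0,0]],"dr":[[0,0,0],[0,0,0],[0,0,0],[0,0,0],[0,0,0]],"claw":[0,0,0,0,0]}'; python3 - <<'E'
from m import *
im=avg("top"); b,c,_=rect(im,(340,196,35,36),8,lambda q:q.mean(2)<110)
P=plane("top",b,[.018]*4)*1e3; print(b.round(1),P.round(1)); s=arm.observe(); print(s["position"],s["force"],s["dq"].round(4))
E
```

```text
clock: 14.6
position: [0.5857, -0.2659, 0.0927]
ee_rot: [3.138, -0.044, 0.003]
force: [-1.2, -5.9, 8.8]
width: 0.006
gripper_force: 4.5
[[347.8 224.5]
 [348.8 202. ]
 [367.3 202.8]
 [366.2 225.4]] [[ 493.5 -132.1   18. ]
 [ 551.7 -133.7   18. ]
 [ 551.  -181.3   18. ]
 [ 492.7 -179.4   18. ]]
[ 0.58580409 -0.26585721  0.09272263] [-0.31853778 -6.43856868  8.69537945] [ 0.0002 -0.0008 -0.0002  0.0006  0.     -0.0014 -0.    ]
```

```bash
python3 -c "
from cell import arm
print(arm.sign_off())"
```

```text
the job is handed in; nothing more can be done
None
```

I handed the job in with the carrier home against the end stop and let go, and the lever held about level by the shut fingers at about 9 N; the hand-in gave no verdict, and I did not re-measure the bystanders.

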